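# Latch the lid of the aluminium transit box

## Robot

A 7-joint arm with a two-finger parallel gripper is mounted at the origin on the work surface. World frame = base frame: x ahead of the robot, y to its left, z up, the work surface at z = 0. Lengths are in m, angles in rad, forces in N, time in s.
With the tool pointing down it reaches from about 0.425 to 0.95 m from the base axis. Payload 16.7 kg.
Tool frame: the origin (TCP) lies at the very end of the fingers, on their centre line; the grasp point (between the pads) lies 19 mm behind it; z points along the fingers, y is the line along which they close (so a half turn about z gives the same grasp; the last joint's range is limited). The gripper opens to 94 mm and grips with 3 to 60 N. Pads are 16 mm wide; open, the fingers measure 119 mm over their backs; the gripper's body (75 mm by 177 mm) begins 78 mm behind the grasp point.
Start: joints at [1.153, 0.426, 0.074, 1.606, -0.034, 1.111, -0.067], TCP at [0.179, -0.651, 0.205] pointing down, gripper open.
Joint ranges: [-2.85, 2.85], [-0.5, 2.14], [-1.23, 1.37], [0.21, 2.46], [-1.02, 4.16], [0.16, 2.05], [-2.73, 2.73]. Speed limits (rad/s): [1.89, 1.89, 2.39, 2.39, 3.01, 3.01, 3.01].

## Interface

Orientations are given as a 3x3 rotation matrix whose columns are the frame's x, y, z axes.
In Python, from bench import sensors, grab_frame, workorder gives the robot as it stands. The module is installed in compiled form; this text tells all that it offers.
- The arm moves only by the tool carry_out, never from a script. Its argument "deltas" is a list that holds one entry, the list of rows, each a list of 6 numbers: the shift along the tool's x, y, z in m, then the turn, a rotation vector about the tool's x, y, z in degrees. In form: [[[dx, dy, dz, rx, ry, rz], ...]]. A call has 1 to 8 rows; each row is the pose to reach, as a shift and turn from the pose commanded when the call began, along the tool's axes at that moment; what a row does not reach only later rows make up. A row lasts 1/8 s, in which the tool goes at most 62.5 mm and 10.7 degrees, less where a joint would pass 70% of its speed; a pose out of reach is approached as far as the arm can. A call with a gripper value outside its range is refused whole. "claw" is the closure, from -1 (fully open) to 1 (shut), set as the call begins (left out, the last holds). The fingers move at their own pace and stop on an object; the grip force is fixed at half the most. Time passes only in rows, so rows that repeat a pose let the fingers close. It gives the time, the measured TCP pose, the force, the opening and the grip force at its end, in the units of the state.
- sensors.state(): the state, without advancing time (a new reading comes with each control period).
- grab_frame(name): name is "scene" or "top"; returns a dict with "color" (384x512x3 uint8, red, green, blue), "fx", "fy", "cx", "cy" (pixels), "k1" (the pictures are not rectified: a ray, as slopes to the right and down, at radius r is drawn at 1 + k1 r^2 times it, then the intrinsics apply), "camera_from_world" (4x4, takes a point from world to camera coordinates). Camera axes: x right, y up, looking along -z (the intrinsics and any distortion apply to the point x, -y, -z); pixel columns grow to the right and rows downward; lengths in m; the calibration is good to about 2 mm. A picture is of the moment at which its call begins. There is no depth.
- workorder.finish_job(): hands the job in; it is judged then, once.
The state is a dict: "time": time; "q": joint angles; "joint_velocities": joint speeds; "tau": joint torques, N m; "tcp_pos": TCP position; "orientation": TCP orientation; "force": force on the tool from outside, world axes, zero at the start; "torque": the same for the moment, N m; "grip_width": finger opening in m; "grip_force": force on a finger pad.
Only numpy, scipy, OpenCV 4.12 (cv2) and the standard library are available. Lean on these libraries where they do the work, as an engineer would, in place of code of your own. Each camera call takes 0.05 s, during which the arm holds its last target. There are 200 camera calls.

## Task

The lid of the small aluminium transit box is down on its rubber gasket but not fastened. Hook the wire loop of the latch over the keeper on the lid, then push the latch's lever down past its dead point until it lies fully home against the box and the lid is drawn down tight. Do not knock over or push away the bottles and the beaker standing around it.

Things in the scene. Friction and masses are not known exactly. Their poses are not given: they have to be found in the camera images.
- box: Heavy aluminium transit box on the bench (fixed), 280 mm long (x), 170 wide (y), lid top 155 high (161 at the latch end while unlatched), black strap handle 16 mm high flat on the lid's middle. Origin: centre of underside, z up. Latch: middle of the end face looking to the box's -x ('outward' below), the plane x = -140 mm (lid: -143). Lid hinged at the other end.
- latch_pivot (a point): Fixed pivot of the latch's lever, axis along the box's y, 22 mm outward of the end face, 95 mm above the bench, on a block 14 mm wide and a steel plate 44 mm wide. Axes as the box's.
- lever_tip (a point): Middle of the free end of the lever, a steel channel 24 mm wide; 68 mm from the pivot along the lever. The lever's flat outer face lies 9 mm to the outer (when raised: upper) side of the line from pivot along lever. Closed, it hangs straight down along the box, this end 27 mm above the bench. Turns with the lever; axes as the box's when closed.
- lever (a joint): Lever angle: 0 = closed, hanging down along the end face (hard stop); grows as its end swings outward and up; 1.57 = straight out; stop at 2.6. Light friction holds it. With the loop hooked and slack taken up it stands near 1.5; pushing its end down from there takes under 6 N; dead point near 0.5, below that the gasket's spring pulls it home.
- loop_bar (a point): Middle of the wire loop's crossbar (along the box's y). 5 mm steel wire, loop 40 mm wide outside, 30 inside (wider than lever and keeper), two straight legs 58.5 mm from bar to a pin in the lever; pin 16 mm from the pivot, lever closed: 8 mm nearer the box, 14 below. Legs can be pinched from outside, a finger each side; the carried bar swings loop and lever along. Axes as the box's when latched.
- loop (a joint): Angle of the loop on the lever: 0 = as when latched (loop up to the keeper, lever hanging down); grows as the loop folds outward and over onto the lever's outer face; range -0.4 to 2.85. Light friction holds it where it is left.
- keeper_seat (a point): Bar centre when hooked: groove of the keeper, a steel hook 22 mm wide on the lid's end face. Groove 11 mm wide, open at the top; lip outward of it 5 mm above this point, block between it and lid 5.5 mm above. The bar goes over the lip and down into the groove. 22 mm outward of the end face, 137 mm above the bench with the lid fully down, 143 on the free gasket. Moves with the lid.
- lid (a joint): Lid angle: 0 = fully down (hard stop), about 0.02 while it only rests on the free gasket, about 0.008 when latched. The gasket pushes back about 6 N per mm at the latch.
- tin_bottle: Bystander: aluminium bottle with black cap, 58 mm diameter, 150 high. Origin at the centre of its underside.
- amber_bottle: Bystander: amber glass bottle with black cap and paper label, 42 mm diameter, 95 high. Origin at the centre of its underside.
- beaker: Bystander: steel beaker, 68 mm diameter, 85 high. Origin at the centre of its underside.

How it is judged:
By the outcome, as a careful person would: the job done as asked, in the order asked, and still so for the second after the job is handed in, with the robot touching nothing.
It also fails if it takes over 43 s, if anything falls off the work surface, if the arm or the gripper's body presses on something with over 40 N, if the wrist force passes 120 N, or if a joint passes its speed limit or range.

## Working session

There is one attempt and no reset: what is moved stays moved. The work goes in short steps, Python scripts to look and compute and a tool call to move; the robot and the scene stay as the last step left them, time stands still between calls to the robot, and variables do not carry over. Pictures are saved under pics/ and viewed, at most 13 in all, crops included, and the job is handed in when it is done.

Besides the shell and the picture viewer there is one more tool, called as name([rows], argument=value, ...), one row to a line, values as JSON. carry_out: Moves the arm, as the interface text tells. Its arguments: {"type":"object","properties":{"deltas":{"type":"array","items":{"type":"array","items":{"type":"array","items":{"type":"number"}}}},"claw":{"type":"number"}},"required":["deltas"]}

```bash
mkdir -p pics; cat > h.py <<'E'
import numpy as np, cv2, json
from bench import sensors, grab_frame, workorder
def snap(name,fn,crop=None,scale=1):
    f=grab_frame(name); im=f["color"][:,:,::-1]
    np.save(fn+'.npy',f["color"]); 
    json.dump({k:(np.array(f[k]).tolist()) for k in f if k!="color"},open('cam_'+name+'.json','w'))
    if crop: a,b,c,d=crop; im=im[b:d,a:c]
    im=cv2.resize(im,None,fx=scale,fy=scale,interpolation=cv2.INTER_CUBIC)
    cv2.imwrite('pics/'+fn+'.png',im)
def cam(name): return json.load(open('cam_'+name+'.json'))
def ray(name,u,v):
    c=cam(name); K=np.array([[c['fx'],0,c['cx']],[0,c['fy'],c['cy']],[0,0,1.]])
    # distortion: xd = x(1+k1 r^2)
    p=cv2.undistortPointsIter(np.array([[[u,v]]],float),K,np.array([c['k1'],0,0,0.]),None,None,(3,50,1e-10))[0,0]
    T=np.array(c['camera_from_world']); R=T[:3,:3]; o=-R.T@T[:3,3]
    d=R.T@np.array([p[0],-p[1],-1]); return o,d
def atz(name,u,v,z):
    o,d=ray(name,u,v); return o+d*(z-o[2])/d[2]
def proj(name,P):
    c=cam(name);T=np.array(c['camera_from_world']); q=T[:3,:3]@np.array(P)+T[:3,3]
    x,y=q[0]/-q[2],-q[1]/-q[2]; s=1+c['k1']*(x*x+y*y); return np.array([c['fx']*x*s+c['cx'],c['fy']*y*s+c['cy']])
def tri(a,b):
    (o1,d1),(o2,d2)=ray(*a),ray(*b); A=np.array([d1,-d2]).T; t=np.linalg.lstsq(A,o2-o1,rcond=None)[0]
    p,q=o1+d1*t[0],o2+d2*t[1]; return (p+q)/2,np.linalg.norm(p-q)
E
python3 - <<'E'
from h import *
snap("scene","s0",None,1.5); snap("top","t0",None,1.5)
for n in("scene","top"):
    c=cam(n);T=np.array(c['camera_from_world']);print(n,c['fx'],c['k1'],-T[:3,:3].T@T[:3,3],-T[2,:3])
s=sensors.state();print(s['time'],s['tcp_pos'],s['orientation'],s['grip_width'])
E
```

```text
scene 346.55853626644017 -0.07395364131334402 [0.95839244 0.4295773  0.61004292] [-0.57196772 -0.50508579 -0.64632907]
top 482.4167526310597 -0.05136610581704741 [0.35477273 0.06242678 1.44436959] [ 0.11939012  0.00135005 -0.9928465 ]
0.1 [ 0.17847895 -0.65057289  0.20486385] [[ 9.64364434e-01  2.64577236e-01 -3.54201255e-04]
 [ 2.64577465e-01 -9.64363856e-01  1.05732009e-03]
 [-6.18360610e-05 -1.11335556e-03 -9.99999378e-01]] 0.09359280515053713
```

View pics/s0.png

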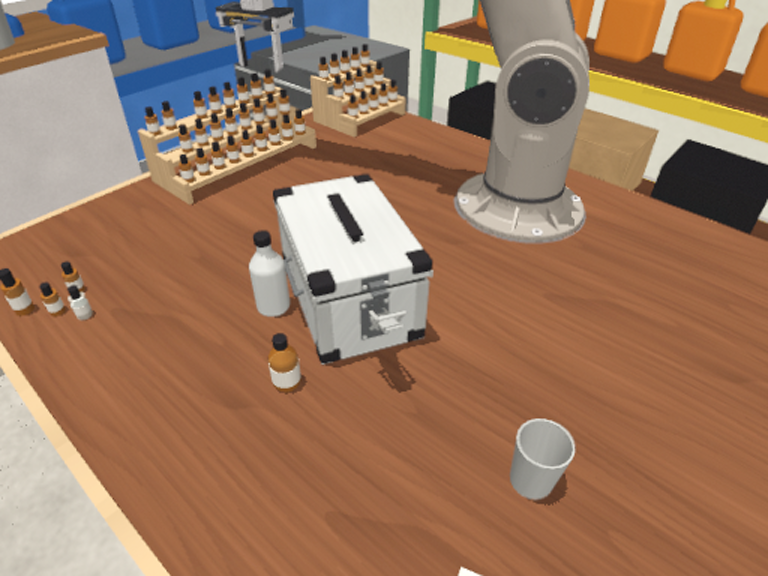

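View pics/t0.png

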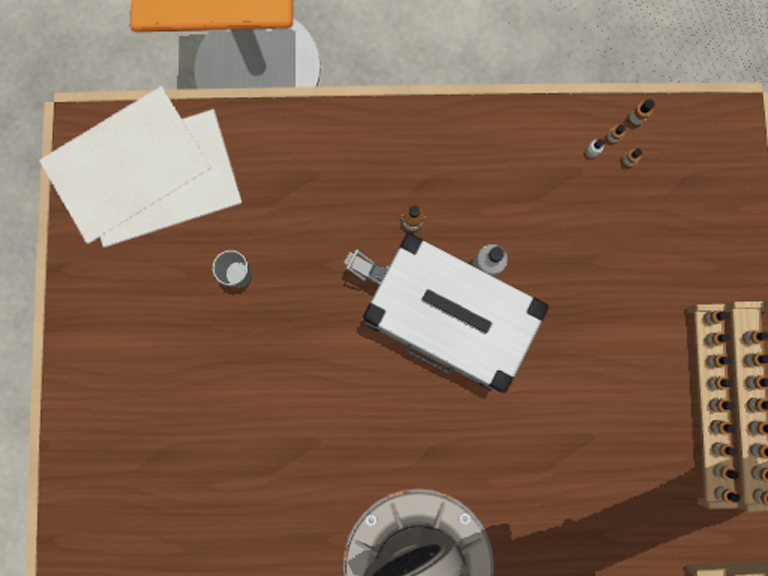

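The pictures show the box near the middle: in the top view its lid corners lie near (411,242), (540,308), (502,385) and (374,315), with the latch sticking out to the left at (360,265). In the scene view the latch is at (385,310). The lever is raised with the loop folded; I'll enlarge both views.

```bash
python3 - <<'E'
from h import *
snap("scene","s1",(190,170,310,260),6.6); snap("top","t1",(220,140,320,220),7.5)
for z,l in((.155,[(411,242),(540,308),(502,385),(374,315)]),):
    for u,v in l: print(atz("top",u/1.5,v/1.5,z))
E
```

```text
[0.60262917 0.00923393 0.155     ]
[ 0.47905807 -0.21983963  0.155     ]
[ 0.3431473  -0.14693267  0.155     ]
[0.47101616 0.07800131 0.155     ]
```

View pics/s1.png

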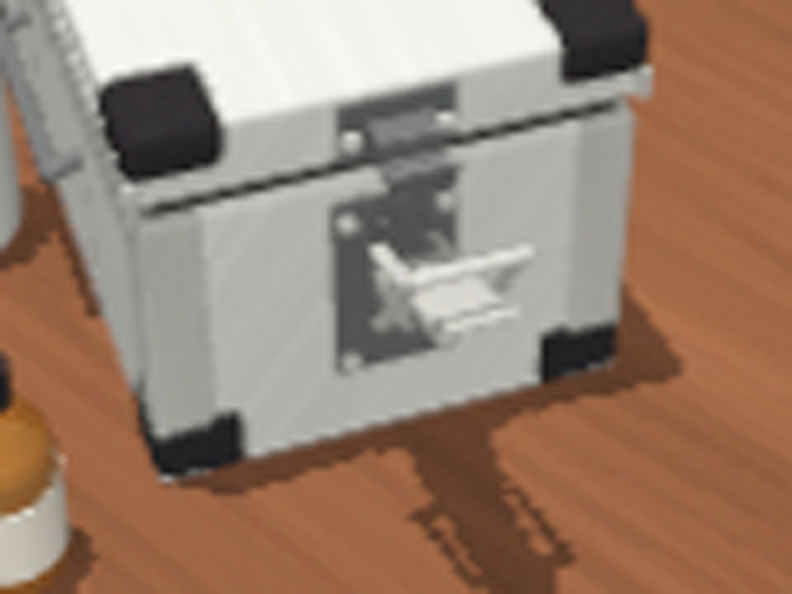

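View pics/t1.png

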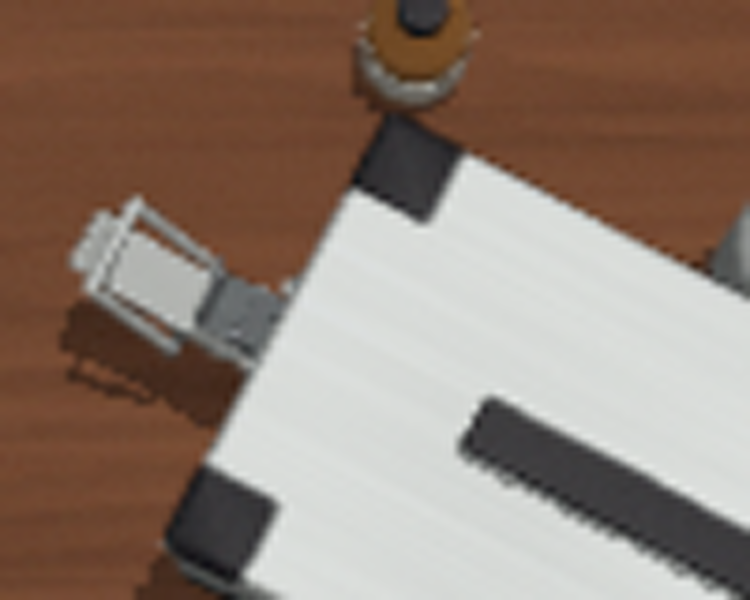

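The top crop shows the loop bar from (135,200) to (90,290), lying over the lever. In the scene crop the bar runs from about (408,278) to (533,247) and the lever end from (440,327) to (520,310). The keeper sits at about (410,145).

```bash
cat > geo.py <<'E'
from h import *
from scipy.optimize import least_squares
S=lambda x,y:(190+x/6.6,170+y/6.6); Tp=lambda x,y:(220+x/7.5,140+y/7.5)
def W(pose,b): # box(x,y,z)->world
    c,s=np.cos(pose[2]),np.sin(pose[2]); return np.array([pose[0]+c*b[0]-s*b[1],pose[1]+s*b[0]+c*b[1],b[2]])
def lk(th,ph):
    d=np.array([np.sin(th),-np.cos(th)]);n=np.array([np.cos(th),np.sin(th)]);P=np.array([22,95.]);pin=P+14*d-8*n
    a=.137+ph; return pin,pin+58.5*(-d*np.cos(a)+n*np.sin(a)),P+68*d,d,n
E
cat > m.py <<'E'
from geo import *
obs=[("top",Tp(395,113),(-143,-85,161)),("top",(540/1.5,308/1.5),(140,-85,155)),("top",(502/1.5,386/1.5),(140,85,155)),("top",Tp(165,530),(-143,85,161)),
 ("scene",S(165,475),(-140,-85,0)),("scene",S(612,362),(-140,85,0))]
def res(p): return np.concatenate([proj(n,W(p,np.array(b)/1e3))-uv for n,uv,b in obs])
r=least_squares(res,[.47,-.07,-1.0,],loss='soft_l1');
if __name__=="__main__":
    print(r.x,np.degrees(r.x[2]),res(r.x).reshape(-1,2).round(1).tolist())
E
python3 - <<'E'
from m import *
for y0 in(r.x[2],):
    pass
p=r.x
def tobox(w):
    c,s=np.cos(p[2]),np.sin(p[2]);d=w[:2]-p[:2];return np.array([c*d[0]+s*d[1],-s*d[0]+c*d[1],w[2]])*1e3
print(p,np.degrees(p[2]),res(p).reshape(-1,2).round(1).tolist())
for nm,s,t in(("bar",(470,262),(112,245)),("barL",(408,278),(135,200)),("barR",(533,247),(90,290)),("tip",(480,318),(88,240))):
    w,e=tri(("scene",*S(*s)),("top",*Tp(*t)));print(nm,w.round(4),round(e,4),tobox(w).round(1))
for a in "tin",(495,262),.15,.029:pass
print("tincap",atz("top",496/1.5,254/1.5,.15),"ambercap",atz("top",*Tp(425,12),.095),"beaker",atz("top",231/1.5,267/1.5,.085))
E
```

```text
[ 0.47491101 -0.06566222 -1.02341388] -58.63729624069532 [[2.3, 108.4], [3.6, 1.4], [-5.7, -103.2], [-1.2, -1.5], [73.5, -58.7], [-1.3, 2.0]]
bar [0.5757 0.1161 0.14  ] 0.0003 [-102.8  180.7  140. ]
barL [0.5926 0.1072 0.1397] 0.0013 [-86.3 190.4 139.7]
barR [0.5586 0.1251 0.1401] 0.0017 [-119.4  170.8  140.1]
tip [0.5804 0.1252 0.1259] 0.0013 [-108.1  189.4  125.9]
tincap [ 0.57920804 -0.14485452  0.15      ] ambercap [ 0.67135746 -0.0020051   0.095     ] beaker [0.57313021 0.35018795 0.085     ]
```

```bash
sed -i 's/(-143,-85,161)/(-143,85.1,161)/;s/(140,-85,155)/(140,85.1,155)/;s/(140,85,155)/(140,-85,155)/;s/(-143,85,161)/(-143,-85,161)/;s/(-140,-85,0)/(-140,85.1,0)/;s/(-140,85,0)/(-140,-85,0)/;s/-1.0,\]/-2.08,]/' m.py
cat >> m.py <<'E'
p=r.x
def tobox(w):
    c,s=np.cos(p[2]),np.sin(p[2]);d=np.asarray(w)[:2]-p[:2];return np.array([c*d[0]+s*d[1],-s*d[0]+c*d[1],w[2]])*1e3
def oz(o,y,z): return W(p,np.array([-140-o,y,z])/1e3)
E
python3 - <<'E'
from m import *
print(p,np.degrees(p[2]),res(p).reshape(-1,2).round(1).tolist())
for nm,s,t in(("bar",(470,262),(112,245)),("barL",(408,278),(135,200)),("barR",(533,247),(90,290)),("tip",(480,318),(88,240))):
    w,e=tri(("scene",*S(*s)),("top",*Tp(*t)));print(nm,w.round(4),round(e,4),tobox(w).round(1))
print("keeper", [tobox(atz("scene",*S(410,148),z/1e3)).round(1) for z in(135,143)])
b=tobox(tri(("scene",*S(470,262)),("top",*Tp(112,245)))[0]);t=np.array([-140-b[0],b[2]])
f=least_squares(lambda x:lk(*x)[1]-t,[2.,2.6]);print(f.x,[v.round(1) for v in lk(*f.x)])
print("seat",oz(22,0,143),"over",oz(24,0,158), "amber box",tobox([.671,-.002,.095]))
E
```

```text
[ 0.47401445 -0.06692927 -2.08164222] -119.26931378380279 [[-1.3, 0.2], [4.0, -0.3], [0.4, 3.8], [-0.7, -0.3], [-0.3, 0.2], [-0.1, 0.3]]
bar [0.5757 0.1161 0.14  ] 0.0003 [-209.4   -0.8  140. ]
barL [0.5926 0.1072 0.1397] 0.0013 [-209.9   18.3  139.7]
barR [0.5586 0.1251 0.1401] 0.0017 [-208.9  -20.1  140.1]
tip [0.5804 0.1252 0.1259] 0.0013 [-219.6   -1.1  125.9]
keeper [array([-148.9,   -2.7,  135. ]), array([-157.6,    0.4,  143. ])]
[1.83516129 2.27276817] [array([37.6, 90.9]), array([ 69.4, 140. ]), array([ 87.6, 112.8]), array([1. , 0.3]), array([-0.3,  1. ])]
seat [0.55321873 0.07438839 0.143     ] over [0.55419656 0.07613306 0.158     ] amber box [-152.9490825   140.09173543   95.        ]
```

carry_out([
  [[0.039,-0.0423,-0.006,0,0,-5.7],[0.078,-0.0846,-0.012,0,0,-11.4],[0.117,-0.127,-0.018,0,0,-17.1],[0.156,-0.169,-0.024,0,0,-22.7],[0.195,-0.2115,-0.03,0,0,-28.4],[0.234,-0.254,-0.036,0,0,-34.1],[0.273,-0.296,-0.042,0,0,-39.8],[0.312,-0.338,-0.048,0,0,-45.4]],
], claw=-0.3)

```text
time: 1.2
tcp_pos: [0.3905, -0.2407, 0.2538]
orientation: [[0.486, 0.874, 0.0], [0.874, -0.486, -0.0], [-0.0, 0.0, -1.0]]
force: [0.9, -1.2, 0.9]
grip_width: 0.0608
grip_force: 0.0
```

carry_out([
  [[0.06,-0.002,0.005,0,0,0],[0.12,-0.003,0.01,0,0,0],[0.18,-0.005,0.02,0,0,0],[0.24,-0.007,0.03,0,0,0],[0.3,-0.009,0.03,0,0,0],[0.36,-0.0105,0.03,0,0,0],[0.402,-0.0115,0.04,0,0,0],[0.402,-0.0115,0.06,0,0,0]],
])

```text
time: 2.2
tcp_pos: [0.5773, 0.1176, 0.1932]
orientation: [[0.485, 0.874, 0.001], [0.874, -0.485, 0.002], [0.002, -0.0, -1.0]]
force: [0.6, -0.4, -0.6]
grip_width: 0.0611
grip_force: 0.0
```

```bash
python3 - <<'E'
from h import *
snap("scene","s2",(200,110,320,200),6.6)
s=sensors.state();print(s['tcp_pos'],s['q'])
E
```

```text
[0.57540959 0.11483485 0.19004712] [ 0.16904238  0.35630014 -0.5911721   1.79275969  0.22292348  1.06281343
 -1.01131612]
```

View pics/s2.png

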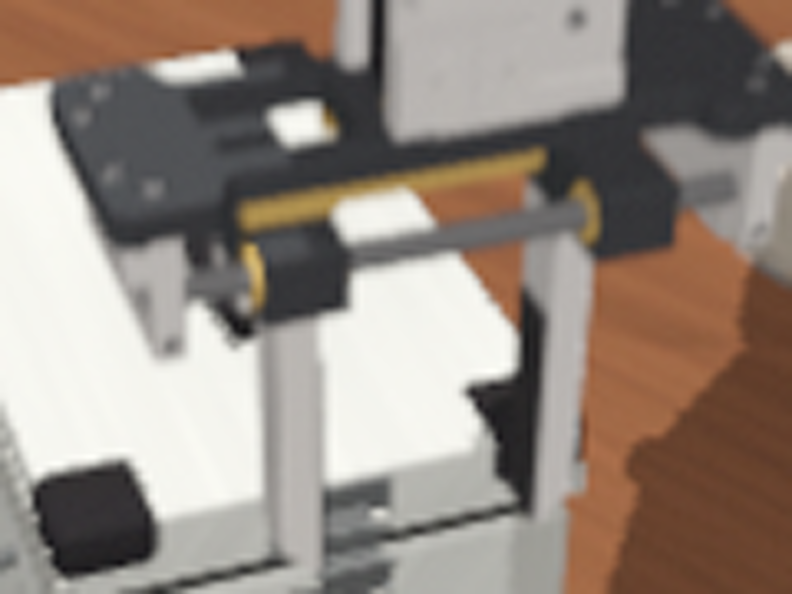

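The fingers straddle the loop with room on both sides, so I go down and pinch.

carry_out([
  [[0,0,0.03,0,0,0],[0,0,0.055,0,0,0],[0,0,0.071,0,0,0],[0,0,0.071,0,0,0]],
])

```text
time: 2.75
tcp_pos: [0.5759, 0.113, 0.1218]
orientation: [[0.489, 0.872, -0.002], [0.872, -0.489, -0.001], [-0.001, -0.001, -1.0]]
force: [1.3, 0.5, 0.4]
grip_width: 0.0611
grip_force: 0.0
```

carry_out([
  [[0,0,0,0,0,0],[0,0,0,0,0,0],[0,0,0,0,0,0],[0,0,0,0,0,0],[0,0,0,0,0,0]],
], claw=1)

```text
time: 3.38
tcp_pos: [0.5771, 0.1139, 0.1229]
orientation: [[0.489, 0.872, 0.001], [0.872, -0.489, 0.0], [0.001, 0.001, -1.0]]
force: [4.6, -1.0, 1.6]
grip_width: 0.039
grip_force: 30.0
```

```bash
python3 - <<'E'
from h import *
snap("scene","s3",(200,120,320,210),6.6)
E
```

```text
(no output)
```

View pics/s3.png

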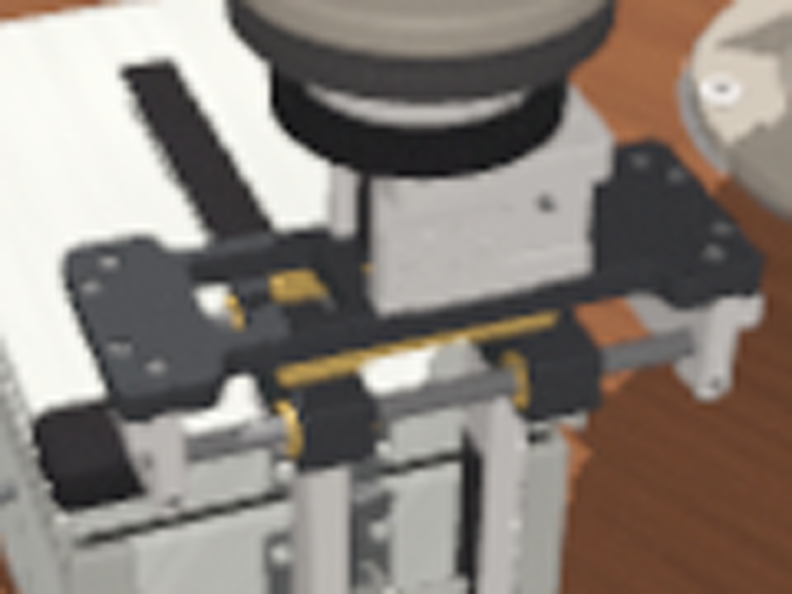

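carry_out([
  [[-0.005,0,-0.007,0,0,0],[-0.011,0,-0.012,0,0,0],[-0.019,0,-0.015,0,0,0],[-0.027,0,-0.0165,0,0,0],[-0.035,0,-0.0165,0,0,0],[-0.041,0,-0.0165,0,0,0],[-0.046,0,-0.0165,0,0,0],[-0.046,0,-0.0165,0,0,0]],
])

```text
time: 4.42
tcp_pos: [0.5547, 0.0736, 0.1394]
orientation: [[0.489, 0.872, 0.002], [0.872, -0.489, 0.0], [0.001, 0.001, -1.0]]
force: [6.2, 0.2, 0.8]
grip_width: 0.0389
grip_force: 30.0
```

```bash
python3 - <<'E'
from m import *
snap("scene","s4",(200,150,320,240),6.6)
s=sensors.state();print(tobox(s['tcp_pos']),s['force'],s['grip_width'])
for n,b in(("seat0",(22,0,143)),("bar22,156",(22,0,156)),("barL",(22,20,156)),("barR",(22,-20,156)),("pivot",(22,0,95))):
    q=proj("scene",oz(*b)); print(n,((q-[200,150])*6.6).round())
E
```

```text
[-162.14201423    1.6791559   139.35076673] [ 5.83520489 -1.26504114  1.79860685] 0.03918541905497982
seat0 [350. 288.]
bar22,156 [350. 256.]
barL [288. 270.]
barR [411. 243.]
pivot [349. 400.]
```

View pics/s4.png

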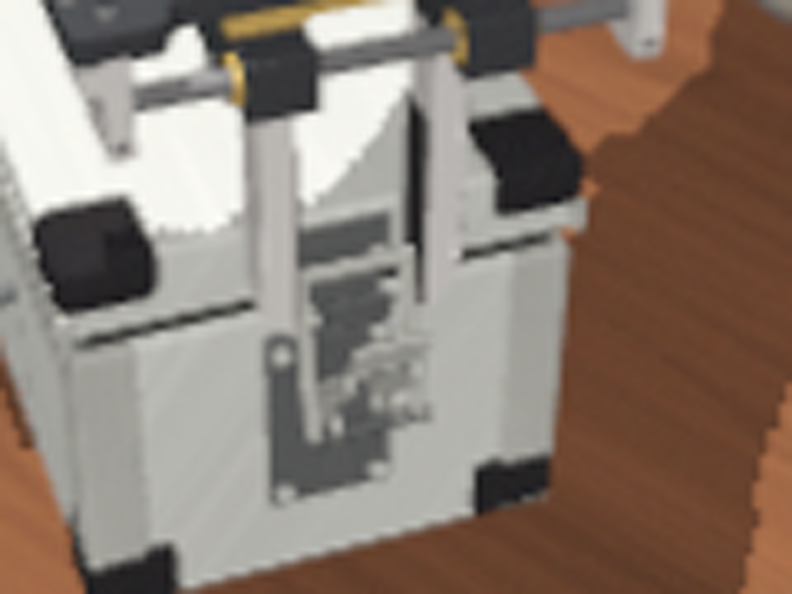

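The bar is between the fingertips, from about (303,272) to (402,258); the left leg runs down to its end near (315,438), and the lever sticks out on the right. I'll check which bar position fits this.

```bash
python3 - <<'E'
from m import *
px=lambda o,y,z:((proj("scene",oz(o,y,z))-[200,150])*6.6).round().astype(int).tolist()
for o,z in((22,156),(18,150),(22,152),(22,150),(26,154),(28,156),(30,158)):
    f=least_squares(lambda x:lk(*x)[1]-[o,z],[2.3,2.]);pin,b,t,d,n=lk(*f.x)
    print(o,z,f.x.round(2),"bar",px(o,17.5,z),px(o,-17.5,z),"pin",px(pin[0],17.5,pin[1]),"tip",px(*(lambda q:(q[0],0,q[1]))(t+9*n)))
im=cv2.resize(np.load('s4.npy')[180:225,232:272,::-1],None,fx=13,fy=13,interpolation=cv2.INTER_CUBIC);cv2.imwrite('pics/s5.png',im)
E
```

```text
22 156 [2.38 1.97] bar [296, 268] [403, 245] pin [313, 434] tip [395, 354]
18 150 [2.09 1.61] bar [292, 275] [398, 252] pin [313, 445] tip [410, 418]
22 152 [2.14 1.72] bar [296, 278] [403, 255] pin [313, 444] tip [408, 408]
22 150 [2.01 1.6 ] bar [296, 283] [403, 260] pin [313, 448] tip [413, 436]
26 154 [2.2  1.85] bar [300, 281] [408, 258] pin [313, 441] tip [405, 394]
28 156 [2.3  1.99] bar [302, 280] [410, 257] pin [313, 437] tip [399, 372]
30 158 [2.4  2.14] bar [304, 279] [412, 256] pin [313, 432] tip [393, 349]
```

View pics/s5.png

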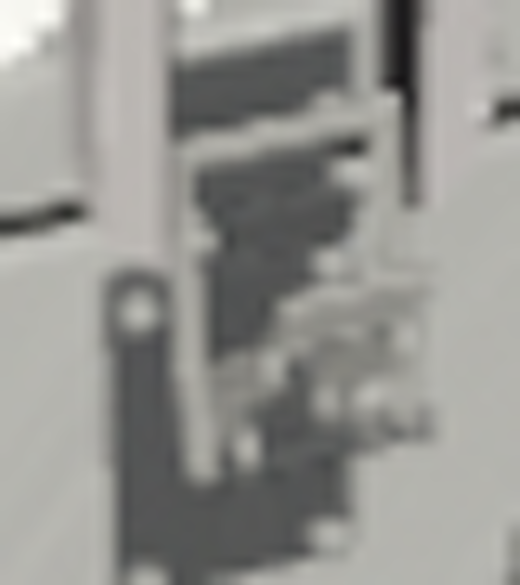

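The bar reads about (26–28, 157) mm outward and up, so I shift in 4.5 mm and lower it while watching the force.

carry_out([
  [[-0.0025,0,0,0,0,0],[-0.0045,0,0,0,0,0],[-0.0045,0,0.004,0,0,0],[-0.0045,0,0.007,0,0,0],[-0.0045,0,0.01,0,0,0],[-0.0045,0,0.01,0,0,0]],
])

```text
time: 5.22
tcp_pos: [0.5526, 0.0699, 0.129]
orientation: [[0.489, 0.872, 0.001], [0.872, -0.489, 0.0], [0.001, 0.001, -1.0]]
force: [8.4, -1.2, -4.2]
grip_width: 0.0391
grip_force: 30.0
```

```bash
python3 - <<'E'
from m import *
snap("scene","s6",(232,180,272,225),13)
s=sensors.state();print(tobox(s['tcp_pos']),s['force'],s['grip_width'])
px=lambda o,y,z:((proj("scene",oz(o,y,z))-[232,180])*13).round().astype(int).tolist()
for o,z in((22,143),(22,147),(27,151),(16,151)): print(o,z,px(o,16.7,z),px(o,-18.3,z))
E
```

```text
[-157.76814168    1.69313665  129.0710489 ] [ 7.97227965 -0.39511174 -4.19360926] 0.03897688350504913
22 143 [172, 200] [381, 154]
22 147 [172, 181] [382, 135]
27 151 [182, 182] [393, 135]
16 151 [160, 138] [369, 92]
```

View pics/s6.png

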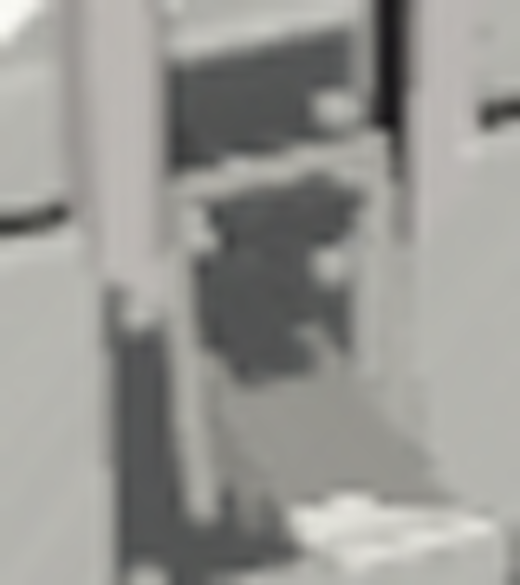

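carry_out([
  [[0,0,0.002,0,0,0],[0,0,0.004,0,0,0],[0,0,0.005,0,0,0],[0,0,0.005,0,0,0]],
])

```text
time: 5.78
tcp_pos: [0.5526, 0.0695, 0.1245]
orientation: [[0.489, 0.872, 0.001], [0.872, -0.489, -0.0], [0.0, 0.001, -1.0]]
force: [4.8, -2.8, 4.6]
grip_width: 0.0389
grip_force: 30.0
```

```bash
python3 - <<'E'
from m import *
s=sensors.state();print(tobox(s['tcp_pos']),s['force'],s['grip_width'])
px=lambda o,y,z:((proj("scene",oz(o,y,z))-[232,180])*13).round().astype(int)
for o,z in((22,143),(22,146),(25,149),(27,151),(33,143),(16,151)):
    f=least_squares(lambda x:lk(*x)[1]-[o,z],[1.8,1.5]);pin,b,t,d,n=lk(*f.x);q=t+9*n
    print(o,z,f.x.round(2),px(o,16.7,z),px(o,-18.3,z),"pin",px(pin[0],16.7,pin[1]),"tip",px(q[0],12,q[1]),px(q[0],-12,q[1]))
E
```

```text
[-157.38809327    1.81847467  124.45023613] [ 4.77749739 -2.82827728  4.63930684] 0.038922672255765706
22 143 [1.5  1.13] [172 200] [381 154] pin [201 514] tip [343 687] [490 650]
22 146 [1.74 1.34] [172 186] [382 140] pin [204 506] tip [339 601] [487 564]
25 149 [1.9  1.54] [178 183] [389 137] pin [205 498] tip [331 537] [480 501]
27 151 [2.   1.67] [182 182] [393 135] pin [206 492] tip [324 493] [473 457]
33 143 [1.38 1.22] [195 244] [405 197] pin [199 516] tip [343 724] [488 687]
16 151 [2.2  1.68] [160 138] [369  92] pin [206 478] tip [306 403] [455 368]
```

carry_out([
  [[-0.0015,0,0.001,0,0,0],[-0.0015,0,0.002,0,0,0],[-0.0015,0,0.003,0,0,0],[-0.0015,0,0.003,0,0,0]],
])

```text
time: 6.28
tcp_pos: [0.5522, 0.0687, 0.1223]
orientation: [[0.489, 0.872, 0.002], [0.872, -0.489, 0.0], [0.001, 0.002, -1.0]]
force: [2.4, -2.0, 15.4]
grip_width: 0.0389
grip_force: 30.0
```

```bash
python3 - <<'E'
from m import *
snap("scene","s7",(232,180,277,235),10.5)
s=sensors.state();print(tobox(s['tcp_pos']),s['force'],s['grip_width'])
px=lambda o,y,z:((proj("scene",oz(o,y,z))-[232,180])*10.5).round().astype(int)
for o,z in((22,141),(22,143),(22,146),(25,149),(30,150),(33,143)):
    f=least_squares(lambda x:lk(*x)[1]-[o,z],[1.8,1.5]);pin,b,t,d,n=lk(*f.x);q=t+9*n
    print(o,z,f.x.round(2),px(o,16.7,z),px(o,-18.3,z),"pin",px(pin[0],16.7,pin[1]),"tip",px(q[0],12,q[1]),px(q[0],-12,q[1]))
E
```

```text
[-156.5336847     1.92443158  122.29452977] [ 2.19204408 -2.44903995 16.89889863] 0.03899583471540343
22 141 [1.31 0.97] [139 170] [308 132] pin [159 417] tip [275 601] [392 571]
22 143 [1.5  1.13] [139 162] [308 124] pin [162 415] tip [277 555] [396 525]
22 146 [1.74 1.34] [139 150] [308 113] pin [165 409] tip [274 486] [393 456]
25 149 [1.9  1.54] [144 148] [314 110] pin [166 402] tip [267 434] [387 404]
30 150 [1.9  1.63] [152 160] [323 122] pin [166 402] tip [267 432] [387 402]
33 143 [1.38 1.22] [157 197] [327 159] pin [160 416] tip [277 585] [394 555]
```

View pics/s7.png

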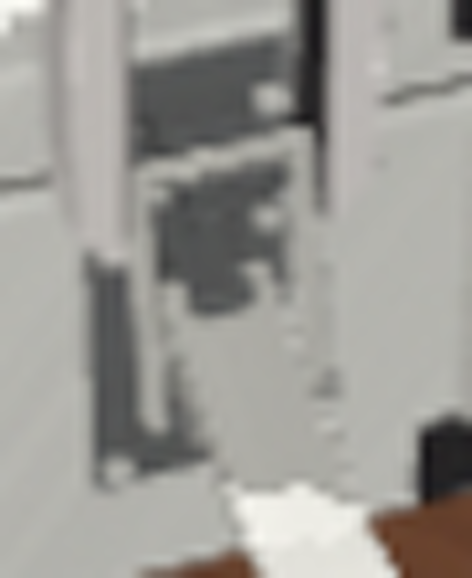

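The bar now matches the seat at (22, 141–143), with 16 N on the keeper, and the lever stands near 1.4, so the loop is hooked. Next I release and rise.

carry_out([
  [[0,0,-0.001,0,0,0],[0,0,-0.001,0,0,0]],
])

```text
time: 6.58
tcp_pos: [0.5522, 0.0687, 0.1229]
orientation: [[0.489, 0.872, 0.002], [0.872, -0.489, 0.0], [0.001, 0.002, -1.0]]
force: [4.5, -1.5, 9.2]
grip_width: 0.0386
grip_force: 30.0
```

carry_out([
  [[0,0,0,0,0,0],[0,0,0,0,0,0],[0,0,0,0,0,0],[0,0,-0.01,0,0,0],[0,0,-0.04,0,0,0],[0,0,-0.08,0,0,0],[0.03,0,-0.11,0,0,0],[0.06,0,-0.12,0,0,0]],
], claw=-0.2)

```text
time: 7.58
tcp_pos: [0.5815, 0.1215, 0.245]
orientation: [[0.49, 0.872, 0.003], [0.872, -0.49, 0.0], [0.002, 0.003, -1.0]]
force: [0.6, 0.3, -0.8]
grip_width: 0.0563
grip_force: 0.0
```

```bash
python3 - <<'E'
from m import *
snap("scene","s8",(232,180,277,235),10.5)
s=sensors.state();print(tobox(s['tcp_pos']),s['tcp_pos'],s['force'],s['grip_width'],s['q'])
a=np.radians(40);z=np.array([-np.sin(a),-np.cos(a)]);x=np.array([np.cos(a),-np.sin(a)])
for th,sc in((1.7,58),(1.5,58),(1.25,58),(1.0,57),(.75,56),(.5,54),(.25,52),(0,50)):
    _,_,_,d,n=lk(th,0);c=np.array([22,95])+sc*d+9*n;k=8*np.sign(-(x@n));k=max(min(k,8),-8)
    print(th,c.round(1),"tcp",(c-k*x).round(1))
E
```

```text
[-220.98596761    0.53876752  245.37297655] [0.58252786 0.12558029 0.24537298] [-1.17814773  2.69314834 -1.11310986] 0.056657598699075995 [ 0.17508747  0.31987002 -0.61466662  1.71566885  0.19795328  1.16414218
 -1.00209766]
1.7 [ 78.4 111.4] tcp [ 72.2 116.5]
1.5 [80.5 99.9] tcp [ 74.4 105. ]
1.25 [79.9 85.3] tcp [73.8 90.4]
1.0 [74.8 71.8] tcp [68.7 76.9]
0.75 [66.8 60.2] tcp [72.9 55. ]
0.5 [55.8 51.9] tcp [61.9 46.8]
0.25 [43.6 46.8] tcp [49.7 41.7]
0 [31. 45.] tcp [37.1 39.9]
```

View pics/s8.png

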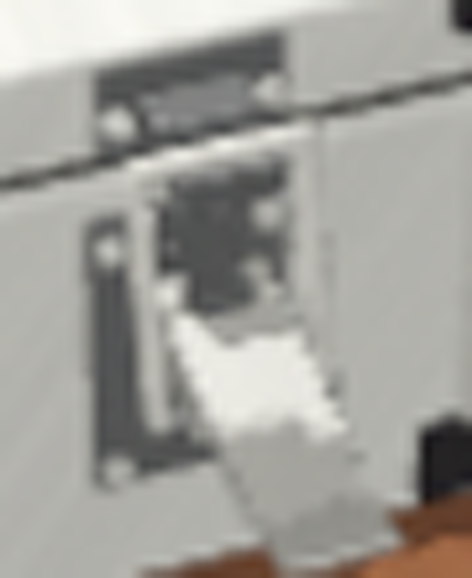

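The hook held: the bar stays at (140,165)–(315,125), under the keeper block, and the lever points outward. Now I shut the gripper and tilt it 40°.

carry_out([
  [[0,0,0.01,0,-6,0],[0,0,0.02,0,-12,0],[0,0,0.03,0,-18,0],[0,0,0.045,0,-24,0],[0,0,0.06,0,-30,0],[0,0,0.08,0,-36,0],[-0.004,0,0.1,0,-40,0],[-0.006,0,0.115,0,-40,0]],
], claw=1)

```text
time: 8.62
tcp_pos: [0.5768, 0.1165, 0.1252]
orientation: [[0.372, 0.873, -0.315], [0.669, -0.488, -0.561], [-0.644, -0.002, -0.765]]
force: [-0.0, 0.5, 0.1]
grip_width: 0.0005
grip_force: 0.0
```

```bash
python3 - <<'E'
from m import *
s=sensors.state();print(tobox(s['tcp_pos']),np.array(s['orientation']).round(3).tolist(),s['force'],s['grip_width'],s['q'])
E
```

```text
[-2.10253114e+02  3.44664764e-02  1.25219025e+02] [[0.372, 0.873, -0.315], [0.669, -0.488, -0.561], [-0.644, -0.002, -0.765]] [-0.03462293  0.51251793  0.07003314] 0.000489543824317265 [-0.23195899  0.76121303 -0.45157566  1.47257995  0.54847193  1.67032772
 -1.3312564 ]
```

carry_out([
  [[0.008,0,0.006,0,0,0],[0.0157,0,0.013,0,0,0],[0.0195,0,0.018,0,0,0],[0.0233,0,0.0235,0,0,0],[0.027,0,0.03,0,0,0],[0.0306,0,0.037,0,0,0],[0.035,0,0.0445,0,0,0],[0.0385,0,0.0525,0,0,0]],
])

```text
time: 9.62
tcp_pos: [0.5752, 0.1118, 0.0614]
orientation: [[0.374, 0.872, -0.314], [0.668, -0.489, -0.561], [-0.643, -0.0, -0.766]]
force: [-0.3, 0.3, 1.2]
grip_width: 0.0001
grip_force: 0.7
```

```bash
python3 - <<'E'
from m import *
snap("scene","s9",(200,150,320,240),6.6)
s=sensors.state();print(tobox(s['tcp_pos']),s['force'])
E
```

```text
[-204.76355488    0.70750889   60.34678775] [ 0.20738088  0.04605263 -0.15233369]
```

View pics/s9.png

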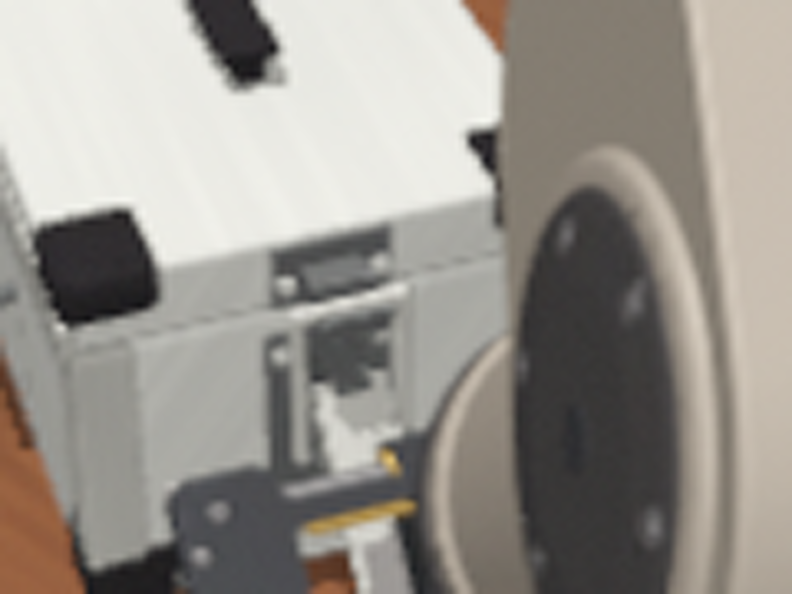

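The lid gap has closed, with the bar still on the keeper near (350,300). I keep pushing home.

carry_out([
  [[0.0004,0,0.008,0,0,0],[0.0007,0,0.0164,0,0,0],[-0.001,0,0.022,0,0,0],[-0.003,0,0.0274,0,0,0],[-0.006,0,0.031,0,0,0],[-0.0087,0,0.0347,0,0,0],[-0.0118,0,0.0373,0,0,0],[-0.0118,0,0.0373,0,0,0]],
])

```text
time: 10.68
tcp_pos: [0.5612, 0.0867, 0.0416]
orientation: [[0.376, 0.873, -0.309], [0.673, -0.487, -0.557], [-0.637, 0.001, -0.771]]
force: [11.0, 16.5, 4.3]
grip_width: 0.0004
grip_force: 9.8
```

```bash
python3 - <<'E'
from m import *
s=sensors.state();print(tobox(s['tcp_pos']),s['force'])
E
```

```text
[-176.63886638    1.00120638   41.55298014] [10.95447366 16.47668999  4.26172421]
```

Contact at o = 36.6 mm, where the closed stop was predicted (37), with 20 N on it. I back off and check.

carry_out([
  [[0.002,0,-0.01,0,0,0],[0.002,0,-0.05,0,0,0],[0,0,-0.1,0,0,0],[-0.02,0,-0.15,0,0,0],[-0.05,0,-0.18,0,0,0],[-0.1,0,-0.2,0,0,0],[-0.15,0,-0.22,0,0,0],[-0.15,0,-0.22,0,0,0]],
])

```text
time: 11.68
tcp_pos: [0.5726, 0.1051, 0.3102]
orientation: [[0.38, 0.871, -0.311], [0.668, -0.491, -0.559], [-0.64, 0.005, -0.769]]
force: [-0.3, 0.2, -0.5]
grip_width: 0.0001
grip_force: 0.0
```

```bash
python3 - <<'E'
from m import *
snap("scene","s10",(150,130,320,257),4.6)
s=sensors.state();print(tobox(s['tcp_pos']),s['force'])
px=lambda o,y,z:((proj("scene",oz(o,y,z))-[150,130])*4.6).round().astype(int)
print(px(22,17,139.3),px(22,-17,139.3),px(31,12,27),px(31,-12,27))
E
```

```text
[-198.66580965    1.37036583  307.90699656] [ 0.22739473  0.76076998 -0.30572066]
[438 307] [509 291] [455 489] [501 477]
```

View pics/s10.png

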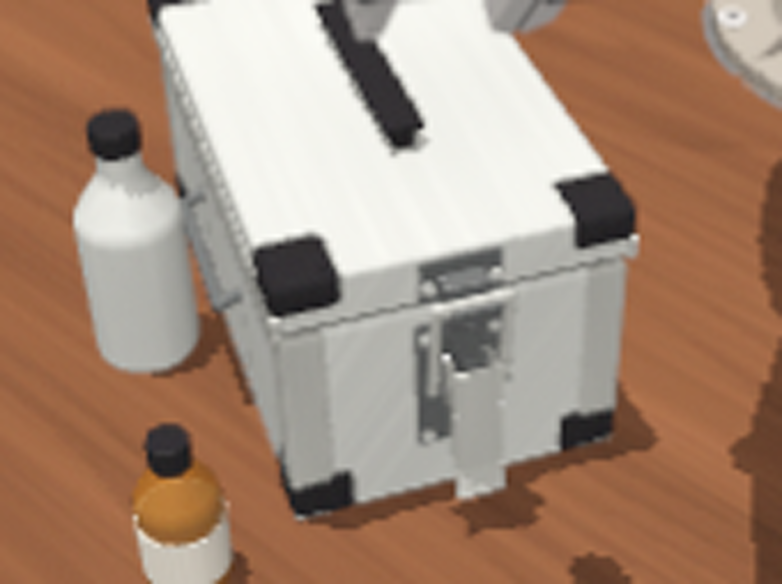

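The lever hangs straight down, its end at about (480,490) against a predicted (478,483). The bar is on the keeper at about (470,300), the lid gap is shut, and both bottles are standing. The robot is clear.

```bash
python3 -c "
from bench import workorder;print(workorder.finish_job())"
```

```text
the job is handed in; nothing more can be done
None
```

The loop is hooked over the keeper, the lever is fully home and the lid is drawn down tight; the job was handed in at about 12 s, with both bottles still standing in the last picture (the beaker was out of that view, but the arm never went near it).

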